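# Clamp the sieve stack on the shaker with the hand nut and the cam lever

### The arm

A 7-joint arm with a two-finger parallel gripper is mounted at the origin on the work surface. World frame = base frame: x ahead of the robot, y to its left, z up, the work surface at z = 0. Lengths are in m, angles in rad, forces in N, time in s.
With the tool pointing down it reaches from about 0.375 to 0.925 m from the base axis. Payload 3.1 kg.
Tool frame: the origin (TCP) lies at the centre of the arm's flange, where the gripper is bolted on; the fingertips stand 173 mm ahead of it and the grasp point (between the pads) lies 155 mm ahead of it (manip.tcp_to_grasp is the distance from the TCP to the grasp point, in m); z points along the fingers, y is the line along which they close (so a half turn about z gives the same grasp; the last joint's range is limited). The gripper opens to 85 mm and grips with 20 to 120 N. Pads are 22 mm wide; open, the fingers measure 114 mm over their backs; the gripper's body (76 mm by 85 mm) begins 54 mm behind the grasp point. The pads swing forward as they close: fully open they stand 13 mm farther back than shut.
Start: joints at [1.208, 0.383, 0.044, 1.598, -0.018, 1.161, -0.05], TCP at [0.17, -0.627, 0.405] pointing down, gripper open.
Joint ranges: [-2.61, 2.61], [-0.41, 2.15], [-1.48, 1.57], [0, 2.5], [-1.57, 4.71], [0.05, 1.97], [-2.85, 2.85]. Speed limits (rad/s): [2.79, 2.79, 3.14, 3.14, 3.14, 3.14, 3.14].

### API

Orientations are given as a unit quaternion [w, x, y, z].
In Python, from rig import manip, claw, viewer, ticket gives the robot as it stands. Calls block until the motion is done:
- manip.move_ptp(position, orientation): joint-space move of the TCP to a pose.
- manip.move_l(position, rot=None, velocity=0.15, f_stop=None): straight line of the TCP; rot=None keeps the orientation; velocity is the mean speed in m/s. With f_stop (N) it stops when the force on the tool has changed by that much, and returns True; else False.
- manip.goto_joints(angles): joint-space move.
- claw.open_jaws() and claw.close(f_grip=None): open the fingers fully, or close them until they stop; f_grip is the grip in N (None keeps the last).
- manip.wait(seconds).
- manip.solve_ik(position, orientation): joint angles nearest the present ones, or None.
- manip.observe(): the state.
- viewer.read_camera(name): name is "scene" or "top" or "wrist"; returns a dict with "color" (480x640x3 uint8, red, green, blue), "mtx" (3x3 intrinsics, pixels), "R" (3x3) and "t" (3): a world point X has camera coordinates R X + t. Camera axes: x right, y down, z forward; pixel columns grow to the right and rows downward; lengths in m; the calibration is good to about 2 mm. A picture is of the moment at which its call begins. There is no depth.
A pose or a line that the arm cannot do raises manip.Unreachable and nothing moves.
- ticket.close_job(): hands the job in; it is judged then, once.
The state is a dict: "clock": time; "joint_pos": joint angles; "dq": joint speeds; "joint_efforts": joint torques, N m; "eef_pos": TCP position; "tool_rot": TCP orientation; "force": force on the tool from outside, world axes, zero at the start; "torque": the same for the moment, N m; "finger_gap": finger opening in m; "finger_force": force on a finger pad.
Only numpy, scipy, OpenCV 4.12 (cv2) and the standard library are available. Lean on these libraries where they do the work, as an engineer would, in place of code of your own. Each camera call takes 0.05 s, during which the arm holds its last target. There are 200 camera calls.

### The job

Clamp the stack of sieves on the little sieve shaker: with the cam lever not yet closed, screw down the black hand nut on the other tie rod (clockwise seen from above) until the lever, as it is swung down, first comes up firm about halfway through its travel; then press the lever fully down so that it stays closed. Leave the jar, beaker, mortar, spare sieve, brush and scoop where they are.

Things in the scene. Friction and masses are not known exactly. Their poses are not given: they have to be found in the camera images.
- shaker: Sieve shaker fixed on the bench: white housing 230 x 220 mm, 95 mm high, panel on its front (-x, towards the robot give or take its yaw), round sieve table on top (210 mm wide, surface 119 mm up) with a pan and two 100 mm steel sieves under a clear lid. Two upright 12 mm threaded tie rods stand 85 mm left (+y, with the hand nut) and right (-y, with the cam lever). Origin: underside centre.
- bar_mid (a point): Middle of the top face (222 mm above the bench) of the aluminium clamping bar, 216 mm along the shaker's y, 36 wide, 10 thick. It lies loose over both rods on the lid's rubber pad and can rock up to 0.06 rad. The cam presses its right end down, so its left end rocks up against the foot of the nut; once both bear, the pad is squashed and the lever meets firm resistance.
- nut_grip (a point): Middle of the hand nut's grip, on the left rod's axis, 257 mm up at the start. Round fluted black grip, 39 mm wide, 22 tall; steel collar below it, its domed foot 27 mm under this point; the rod stands 15 to 25 mm out of its top. Stiff to turn, stays where left (0.42 N m); clockwise from above lowers it 0.8 mm per rad. Needs 1.3 to 4.8 rad: the stack's unseen height differs each time.
- lever (a joint): Cam lever's angle, rad: 0 = open, upright, leaning 0.08 back (+x); 1.65 = closed, level, pointing to the shaker's front (-x), at a stop. Starts at 0 to 0.3. Friction (0.8 N at the grip) keeps it where it is left, but the resisting bar lifts it, let go, to about where resistance began. So parked halfway, it starts to rise when the nut being screwed down is right. Closed, it holds itself.
- lever_grip (a point): Point in the handle's middle, 62 mm from the pin, moving with the lever. Handle: flat, black, straight, 20 to 88 mm from the pin, 14 mm wide (along the shaker's y), 9 mm thick (knob end 17). Push its back with shut fingertips from above, or pinch it lightly across its width (a hard pinch hinders its turning). Resistance here past the bite: 3 to 10 N, fading in the last 0.15 rad.
- lever_pin (a point): Pivot pin of the lever, fixed 85 mm towards the shaker's -y, 239 mm above the bench, its axis level along the shaker's y; the lever swings in the upright plane across it. On it sits the eccentric cam, 30 mm wide. 1 rad of nut shifts the lever angle of first resistance by some 0.23 rad. Round the closed handle there is free space below down to 119 mm.
- squash (a joint): How far the rubber pad under the clamping bar gives way, m (200 N per mm): 0 while slack. With the lever closed: about 0.0004 if its first resistance came at two thirds of its travel, 0.0009 if at half, 0.0014 if at one third.
- jar: Glass sample jar with white cap, 60 mm diameter, 85 mm tall, standing on the bench beside the shaker. Origin: centre of the underside. To be left alone.
- beaker: Glass beaker, 68 mm diameter, 90 mm tall, beside the shaker. Origin: centre of the underside. To be left alone.
- spare_sieve: Spare steel sieve, 100 mm diameter, 25 mm high, lying beside the shaker. Origin: centre of the underside. To be left alone.
- mortar: White porcelain mortar, 90 mm diameter, 50 mm high, beside the shaker. Origin: centre of the underside. To be left alone.
- brush: Sieve brush, 170 mm long, lying on the bench in front of the shaker. Its x axis runs from the handle to the bristles. To be left alone.
- scoop: Steel scoop, 160 mm long, lying on the bench in front of the shaker. Its x axis runs from the handle to the bowl. To be left alone.

How it is judged:
On the way:
1. With the nut screwed down, the lever meets the resistance of the bar before it is down (bar squashing the pad by over 0.1 mm with the lever between 0.3 and 1.4 rad) (value of joint squash above 0.0001 m and value of joint lever between 0.3 and 1.4 rad), for 0.02 s.
At the end, for the whole second after the job is handed in: The lever is closed (over 1.58 of its 1.65 rad) and stays there, and the pad is squashed by 0.35 to 1.5 mm, that is, the resistance began between about one third and two thirds of the lever's travel (value of joint lever above 1.58 rad and value of joint squash between 0.00035 and 0.0015 m and velocity of joint lever below 0.05 rad/s); the robot touches nothing.
It fails at once if the jar, beaker, spare sieve, mortar, brush or scoop is moved by more than 30 mm (distance of any of jar, beaker, spare_sieve, mortar, brush, scoop from where it was at the start of the episode above 0.03 m).
It also fails if it takes over 72 s, if anything falls off the work surface, if the arm or the gripper's body presses on something with over 40 N, if the wrist force passes 120 N, or if a joint passes its speed limit or range.

## Working session

There is one attempt and no reset: what is moved stays moved. The work goes in short steps, each a Python script; the robot and the scene stay as the last script left them, time stands still between calls to the robot, and variables do not carry over. Pictures are saved under pics/ and viewed, at most 10 in all, crops included, and the job is handed in when it is done.

```bash
mkdir -p pics; ls; python3 - <<'E'
from rig import manip, viewer
import cv2,numpy as np
for n in("scene","top"):
    c=viewer.read_camera(n); cv2.imwrite(f"pics/{n}0.png",c["color"][:,:,::-1]); np.savez(f"pics/{n}0.npz",**c)
    print(n,c["mtx"].tolist(),(-c["R"].T@c["t"]).round(3),c["R"].round(3).tolist())
s=manip.observe();print(s)
E
```

```text
pics
scene [[436.9776013333452, 0.0, 314.18631028969895], [0.0, 436.9776013333452, 232.2019457709272], [0.0, 0.0, 1.0]] [1.132 0.693 0.734] [[-0.748, 0.663, -0.002], [0.365, 0.409, -0.836], [-0.554, -0.627, -0.548]]
top [[546.5695095281139, 0.0, 328.5779493003785], [0.0, 546.5695095281139, 242.88055755108167], [0.0, 0.0, 1.0]] [0.475 0.048 1.147] [[-0.022, -1.0, -0.022], [-0.995, 0.024, -0.097], [0.097, 0.02, -0.995]]
{'clock': 0.1, 'joint_pos': array([ 1.20823899,  0.38377192,  0.04382705,  1.59941371, -0.01792462,
        1.16124638, -0.04984924]), 'dq': array([ 3.17644777e-04, -2.17953965e-03, -4.39000642e-05, -2.68175619e-03,
       -2.00507072e-04,  7.57124570e-04,  1.25342905e-03]), 'joint_efforts': array([ 2.62760637e-03, -4.34729254e+01,  1.02929950e+00, -2.50452590e+01,
        1.08997867e-02,  5.51243938e-03, -4.75805464e-06]), 'eef_pos': array([ 0.17000071, -0.62691429,  0.40340157]), 'tool_rot': array([-1.20503638e-03,  9.91241426e-01,  1.32056568e-01, -2.12290115e-04]), 'force': array([-0.16107871,  0.06170987,  0.0526615 ]), 'torque': array([-0.02177691,  0.05422251,  0.04375014]), 'finger_force': 0.0, 'finger_gap': 0.08556244349028543}
```

View pics/scene0.png

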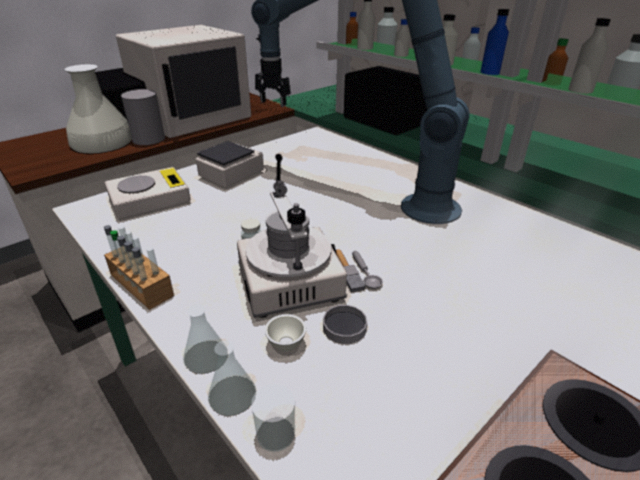

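View pics/top0.png

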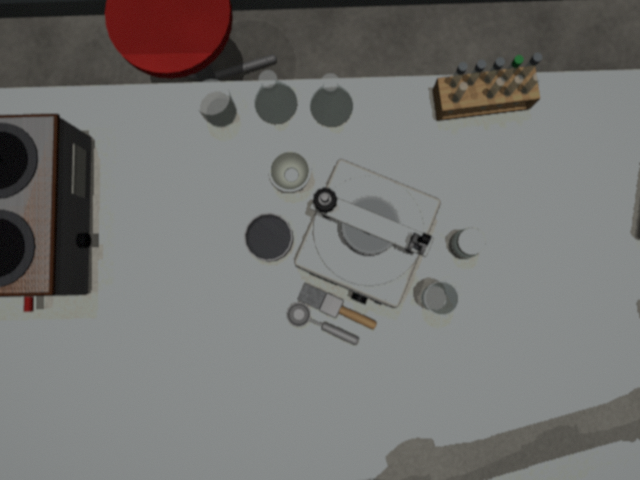

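Scene: nut near (296,215), lever upright near (279,175). Top: nut near (325,200), lever near (421,242), bright bar between them. I'll enlarge both and measure.

```bash
cat > h.py <<'E'
import numpy as np,cv2
def ray(c,u,v):
    d=c["R"].T@np.linalg.inv(c["mtx"])@[u,v,1.]; return -c["R"].T@c["t"],d
def onz(c,u,v,z):
    o,d=ray(c,u,v); return o+d*(z-o[2])/d[2]
def proj(c,X):
    p=c["mtx"]@(c["R"]@np.asarray(X)+c["t"]); return p[:2]/p[2]
def tri(c1,p1,c2,p2):
    o1,d1=ray(c1,*p1);o2,d2=ray(c2,*p2)
    s=np.linalg.lstsq(np.c_[d1,-d2],o2-o1,rcond=None)[0]
    a,b=o1+s[0]*d1,o2+s[1]*d2; return (a+b)/2,np.linalg.norm(a-b)
E
python3 - <<'E'
from h import *
t=dict(np.load("pics/top0.npz"));s=dict(np.load("pics/scene0.npz"))
A=cv2.resize(t["color"][150:310,280:460],None,fx=3.3,fy=3.3,interpolation=2)[:,:,::-1]
B=cv2.resize(s["color"][140:320,225:355],None,fx=3,fy=3,interpolation=2)[:,:,::-1]
W=np.zeros((600,800,3),np.uint8)
A=cv2.resize(t["color"][150:310,285:455],None,fx=2.35,fy=2.35,interpolation=2)[:,:,::-1]
W[:A.shape[0],:A.shape[1]]=A;W[:B.shape[0],400:400+B.shape[1]]=B;cv2.imwrite("pics/z1.png",W)
g=cv2.cvtColor(t["color"],cv2.COLOR_RGB2GRAY)
for nm,m in(("dark",(g<55)),("bright",g>185)):
    m=m.astype(np.uint8)[150:310,285:455]
    n,l,st,ce=cv2.connectedComponentsWithStats(m)
    for i in range(1,n):
        if st[i,4]>25: print(nm,st[i]+[285,150,0,0,0],ce[i]+[285,150],onz(t,*(ce[i]+[285,150]),.26).round(3), onz(t,*(ce[i]+[285,150]),.222).round(3))
        if st[i,4]>500:
            print(cv2.minAreaRect(np.argwhere(l==i)[:,::-1].astype(np.float32)+np.float32([285,150])))
E
```

```text
dark [313 188  24  25 290] [324.34137931 200.91724138] [0.631 0.072 0.26 ] [0.637 0.073 0.222]
dark [410 234  21  20 176] [420.39204545 241.09659091] [ 0.56  -0.083  0.26 ] [ 0.564 -0.089  0.222]
dark [449 239   6  16  30] [451.3        247.73333333] [ 0.548 -0.133  0.26 ] [ 0.552 -0.14   0.222]
dark [351 292  16  11 103] [358.47572816 297.17475728] [0.472 0.02  0.26 ] [0.472 0.019 0.222]
```

View pics/z1.png

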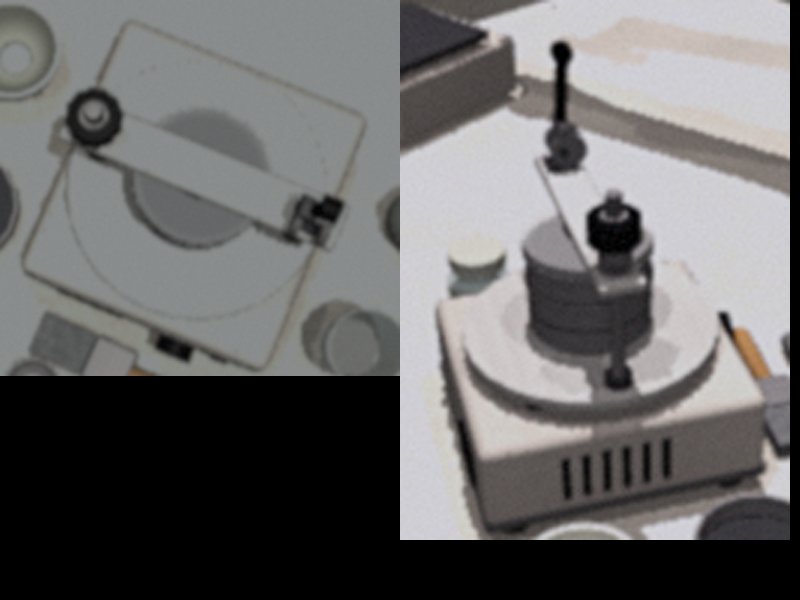

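The zoom shows the nut grip at top (325,200) and scene (296,216), the lever knob at top (424,238.5) and scene (279,157), the cam at scene (280,188), and the four housing corners in the top view.

```bash
python3 - <<'E'
from h import *
t=dict(np.load("pics/top0.npz"));s=dict(np.load("pics/scene0.npz"))
z=lambda u,v:(u/2.35+285,v/2.35+150)
C=np.array([onz(t,*z(*p),.095) for p in((128,22),(365,120),(265,368),(25,270))])
print(C.round(3),C.mean(0),[np.linalg.norm(C[i]-C[i-1]).round(3) for i in range(4)])
for i,j in((0,1),(3,2)): d=C[i]-C[j];print("yaw y-axis",np.arctan2(-d[0],d[1]))
for i,j in((0,3),(1,2)): d=C[i]-C[j];print("yaw x-axis",np.arctan2(d[1],d[0]))
print("nut",tri(t,(325,200.3),s,(296,216)), onz(t,325,200.3,.266),onz(t,324.3,200.9,.26))
print("knob",tri(t,z(327,208),s,(279,157)))
d=onz(t,324.6,200.5,.263)-C.mean(0);print("nut rel",d,np.hypot(*d[:2]),np.arctan2(-d[0],d[1]))
b=tri(t,z(305,220),s,(280.3,188.3));print("cam",b)
# others
for n,p,h in(("jar cap",(350,330),.085),("beaker",(395,218),.09)): print(n,onz(t,*z(*p),h).round(3))
for n,p,h in(("mortar",(290,170),.05),("sieve",(269,238),.025),("beaker?",(467,243),.09),("jar?",(434,293),.085)): print(n,onz(t,*p,h).round(3))
E
```

```text
[[ 0.741  0.044  0.095]
 [ 0.654 -0.149  0.095]
 [ 0.452 -0.06   0.095]
 [ 0.536  0.134  0.095]] [ 0.59571396 -0.00768694  0.095     ] [np.float64(0.224), np.float64(0.213), np.float64(0.22), np.float64(0.211)]
yaw y-axis -0.425764697390512
yaw y-axis -0.40924481858528233
yaw x-axis -0.4107373154148756
yaw x-axis -0.41667021233233237
nut (array([0.63298699, 0.07037023, 0.25349589]), np.float64(0.0007889565236627152)) [0.63047887 0.07032453 0.266     ] [0.63057146 0.07164473 0.26      ]
knob (array([ 0.55869542, -0.08042431,  0.31814536]), np.float64(0.00010625124925963403))
nut rel [0.03498069 0.07874805 0.168     ] 0.08616787992041887 -0.4180287156624285
cam (array([ 0.55972802, -0.07807674,  0.23643693]), np.float64(0.002586559406088593))
jar cap [ 0.481 -0.132  0.085]
beaker [ 0.572 -0.171  0.09 ]
mortar [0.733 0.146 0.05 ]
sieve [0.597 0.194 0.025]
beaker? [ 0.571 -0.198  0.09 ]
jar? [ 0.476 -0.131  0.085]
```

Consistent: yaw −0.415, centre (0.596,−0.008), nut at (0.630,0.070), pin at (0.561,−0.0855), lever about 0.13 rad. First I'll park the lever halfway.

```bash
cat >> h.py <<'E'
YAW=-.415; CEN=np.array([.5957,-.0077,0]); EX=np.array([np.cos(YAW),np.sin(YAW),0]); EY=np.array([-EX[1],EX[0],0]); EZ=np.array([0,0,1.])
PIN=CEN-.085*EY+.239*EZ; NUT=CEN+.085*EY+.257*EZ
def down(a): return [0,np.cos(a/2),np.sin(a/2),0]
def push(q,r=.062,gap=0.):
    th=q-.08; u=-np.sin(th)*EX+np.cos(th)*EZ; n=np.cos(th)*EX+np.sin(th)*EZ
    return PIN+r*u+(.0045+gap)*n+.011*EX+.173*EZ      # TCP with the shut tips' front edge on the back of the handle
def lever_at(q,r=.08):
    th=q-.08; return PIN+r*(-np.sin(th)*EX+np.cos(th)*EZ)
E
python3 - <<'E'
from h import *
from rig import manip,claw,viewer
claw.close(20)
p=push(.1,gap=.03); q=down(YAW)
manip.move_ptp(p+[0,0,.09],q)
print(manip.observe()["joint_pos"].round(2),manip.observe()["clock"])
manip.move_l(p,velocity=.2)
for a in np.arange(.15,.83,.085):
    r=manip.move_l(push(a),velocity=.12,f_stop=12); f=manip.observe(); print(round(a,2),r,f["force"].round(1),(f["eef_pos"]-push(a)).round(4))
    if r: break
manip.move_l(f["eef_pos"]+.02*EX+.02*EZ); 
f=manip.observe();print(f["clock"])
manip.move_l(f["eef_pos"]+.06*EZ+.06*EY,velocity=.25)
manip.move_ptp(NUT+[0,0,.155+.09],q)
for n in("scene","top"):
    c=viewer.read_camera(n); np.savez(f"pics/{n}1.npz",**c);print(n,[proj(c,lever_at(a)).round(0).tolist() for a in(.5,.8,1.1)])
    cv2.imwrite(f"pics/{n}1.png",c["color"][:,:,::-1])
S=dict(np.load("pics/scene1.npz"))["color"][110:290,215:365];T=dict(np.load("pics/top1.npz"))["color"][150:310,285:455]
W=np.hstack([cv2.resize(x,(400,480),interpolation=2) for x in(S,T)]);cv2.imwrite("pics/z2.png",W[:,:,::-1])
print(manip.observe()["clock"],manip.observe()["joint_pos"].round(2))
E
```

```text
[ 0.45  0.25 -0.43  1.46  0.1   1.45 -1.96] 3.3417
0.15 False [ 0.4  0.6 -0.3] [0.0004 0.0001 0.0019]
0.24 False [-0.4 -0.1 -0.5] [ 0.0002 -0.0001  0.0002]
0.32 False [ 0.   0.5 -0.1] [-0.0002  0.0001 -0.0002]
0.4 False [ 0.6 -0.1 -0. ] [-0.0003  0.0002 -0.0002]
0.49 False [-0.5 -0.2  0.9] [-0.0003  0.0002 -0.0001]
0.57 False [ 0.7  0.1 -0.6] [-0.0003  0.0002 -0.0002]
0.66 False [-0.1 -0.2 -0.6] [-0.0003  0.0002 -0.0003]
0.74 False [ 0.  -0.3  0.5] [-0.0003  0.0002 -0.0003]
6.45
scene [[290.0, 157.0], [298.0, 161.0], [305.0, 167.0]]
top [[419.0, 257.0], [413.0, 269.0], [408.0, 279.0]]
7.5833 [ 0.24  0.34 -0.52  1.5   0.17  1.35 -2.29]
```

View pics/z2.png

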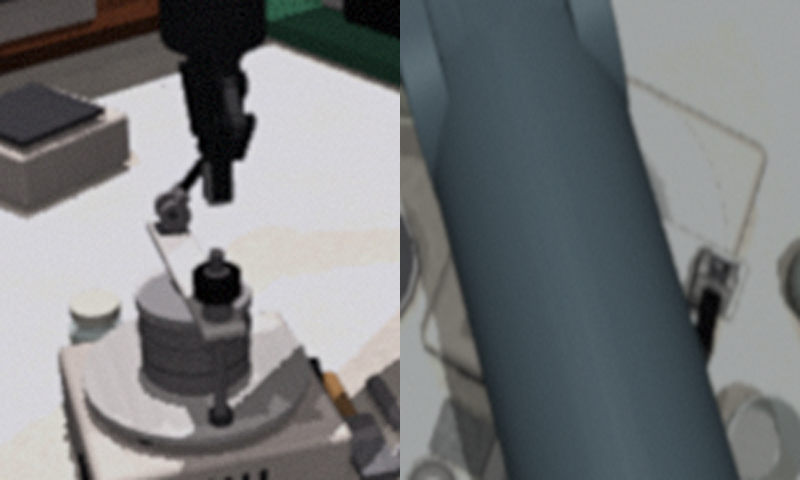

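The lever is parked near 0.75 rad; in the top view the handle base is visible at about (410–420, 245–268), right of the arm. Next I'll grip the nut and turn it, watching the dark handle there.

```bash
cat >> h.py <<'E'
def handle(c):
    g=cv2.cvtColor(c["color"],cv2.COLOR_RGB2GRAY)[246:290,405:432]<45
    return int(g.sum()), (np.argwhere(g)[:,0].max()+246 if g.any() else 0)
E
python3 - <<'E'
from h import *
from rig import manip,claw,viewer
claw.open_jaws(); a0=-.1
manip.move_ptp(NUT+[0,0,.155+.06],down(a0)); print(manip.observe()["joint_pos"].round(2))
print(manip.move_l(NUT+[0,0,.155],velocity=.12,f_stop=10))
claw.close(70); s=manip.observe(); print(s["finger_gap"],s["finger_force"],s["force"].round(1),s["eef_pos"].round(4),s["clock"])
def look(t):
    c=viewer.read_camera("top"); s=manip.observe(); print(round(t,2),handle(c),"tz",s["torque"].round(2),"F",s["force"].round(1),"gap",round(s["finger_gap"],4),"j7",s["joint_pos"][6].round(2),round(s["clock"],1)); return c
look(0)
for t in (.4,.8,1.2,1.6):
    p=NUT+[0,0,.155-.0008*t]
    manip.goto_joints(manip.solve_ik(p,down(a0-t))); c=look(t)
np.savez("pics/top2.npz",**c)
w=viewer.read_camera("scene")["color"][110:290,215:365]
W=np.hstack([cv2.resize(x,(400,480),interpolation=2) for x in(w,c["color"][150:310,285:455])]);cv2.imwrite("pics/z3.png",W[:,:,::-1])
E
```

```text
[ 0.27  0.36 -0.57  1.54  0.2   1.3  -2.  ]
False
0.03710771535028451 70.40465354919434 [0.4 3.6 4.8] [0.6302 0.0716 0.4136] 9.9083
0 (211, np.int64(271)) tz [ 0.75  0.1  -0.09] F [-0.5  2.7  5.4] gap 0.0373 j7 -2.02 10.0
0.4 (200, np.int64(271)) tz [ 1.03 -0.19 -0.45] F [1.7 4.9 3.3] gap 0.037 j7 -2.4 10.5
0.8 (204, np.int64(271)) tz [ 1.25 -0.56 -0.42] F [4.4 8.  2.5] gap 0.0375 j7 -2.77 11.0
1.2 (202, np.int64(271)) tz [ 1.02 -0.54  0.33] F [9.9 5.9 1. ] gap 0.0369 j7 -2.82 12.1
1.6 (194, np.int64(271)) tz [ 1.36 -1.46  0.46] F [13.2  4.8 -3.5] gap 0.037 j7 -2.84 12.8
```

View pics/z3.png

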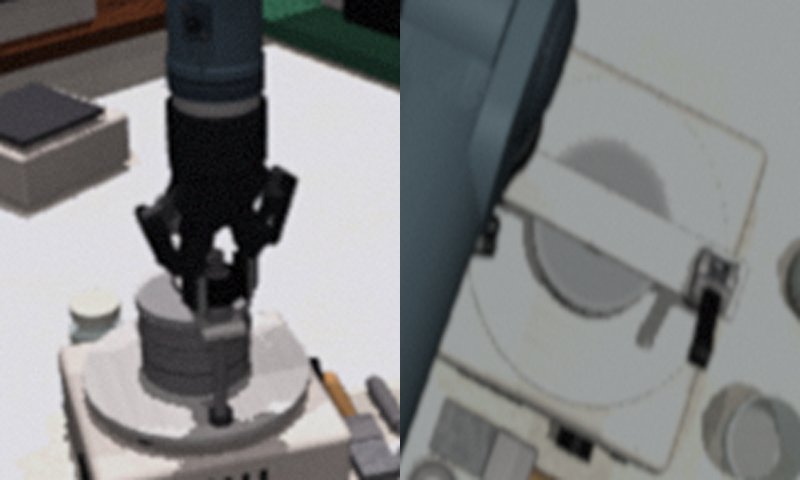

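The lever hasn't moved yet and the whole handle is now visible at (412–418, 245–271). Joint 7 was at the wrong end of its range, so I'll release, wind it back to +2.7 and regrip.

```bash
python3 - <<'E'
from h import *
from rig import manip,claw,viewer
from scipy.spatial.transform import Rotation as Ro
def yaw(s):
    w,x,y,z=s["tool_rot"]; X=Ro.from_quat([x,y,z,w]).apply([1,0,0]); return np.arctan2(X[1],X[0])
s=manip.observe();print("yaw now",yaw(s),s["joint_pos"].round(2),s["eef_pos"].round(4))
claw.open_jaws(); s=manip.observe()
N=NUT+[0,.002,.155-.0012]; j=manip.solve_ik(N,down(yaw(s))); j=np.array(j); print(j.round(2))
j[6]=2.7; manip.goto_joints(j); s=manip.observe(); a0=yaw(s); print("yaw",a0,s["eef_pos"].round(4),s["clock"])
claw.close(70)
def look(t):
    c=viewer.read_camera("top"); s=manip.observe(); print(round(t,2),handle(c),"tz",s["torque"].round(2),"F",s["force"].round(1),"gap",round(s["finger_gap"],4),"j",s["joint_pos"].round(2),"p",(s["eef_pos"]-N).round(4),round(s["clock"],1)); return c
look(0)
for t in (.4,.8,1.2):
    k=manip.solve_ik(N-[0,0,.0008*t],down(a0-t))
    jj=manip.observe()["joint_pos"]
    if np.abs(np.array(k)-jj)[:6].max()>.1: print("jump",np.round(k,2)); k=jj.copy(); k[6]=2.7-t
    manip.goto_joints(k); c=look(t)
E
```

```text
yaw now -1.6919890197754401 [-1.07  0.77  1.37  1.67 -0.78  1.36 -2.84] [0.6331 0.0748 0.4107]
[-1.08  0.78  1.38  1.67 -0.78  1.37 -2.84]
yaw -2.4431619344035873 [0.63   0.072  0.4108] 17.9333
0 (193, np.int64(271)) tz [-0.62 -0.89  0.1 ] F [ 4.4 -3.7 -0.2] gap 0.0371 j [-1.07  0.78  1.38  1.67 -0.78  1.36  2.7 ] p [ 0.0011 -0.0018  0.0012] 18.5
0.4 (195, np.int64(271)) tz [-0.67 -0.94 -0.44] F [ 4.5 -2.7  2.7] gap 0.0368 j [-1.09  0.85  1.45  1.67 -0.86  1.41  2.35] p [ 0.0008 -0.0011  0.0009] 19.0
0.8 (193, np.int64(271)) tz [-0.48 -1.04 -0.43] F [ 5.  -1.8  4.9] gap 0.0368 j [-1.09  0.91  1.51  1.67 -0.92  1.46  1.99] p [ 0.0007 -0.0002  0.0005] 19.4
1.2 (193, np.int64(271)) tz [-0.3  -1.04 -0.42] F [5.6 0.5 4.8] gap 0.0372 j [-1.09  0.95  1.54  1.67 -0.95  1.48  1.61] p [0.001  0.0008 0.0002] 19.9
```

Clean turning at the stated 0.42 N m. Continuing until the handle rises.

```bash
python3 - <<'E'
from h import *
from rig import manip,claw,viewer
s=manip.observe(); j0=s["joint_pos"].copy(); p0=s["eef_pos"]; hist=[]
print(handle(viewer.read_camera("top")))
for i in range(1,15):
    j=j0.copy(); j[6]=j0[6]-.25*i; manip.goto_joints(j)
    c=viewer.read_camera("top"); s=manip.observe(); h=handle(c); hist.append(h)
    print(.25*i,h,"tz",s["torque"].round(2),"F",s["force"].round(1),"gap",round(s["finger_gap"],4),round(s["clock"],1))
    if h[1]<=269 or h[0]<175: break
cv2.imwrite("pics/z4.png",cv2.resize(c["color"][200:300,370:450],(480,600),interpolation=2)[:,:,::-1])
E
```

```text
(195, np.int64(271))
0.25 (192, np.int64(271)) tz [-0.39 -0.79 -0.45] F [ 5.  -0.1  2.3] gap 0.0372 20.4
0.5 (191, np.int64(271)) tz [-0.27 -1.08 -0.47] F [6.5 0.4 0.8] gap 0.0371 20.8
0.75 (196, np.int64(271)) tz [-0.18 -1.41 -0.36] F [ 9.4 -1.  -0.7] gap 0.0371 21.2
1.0 (193, np.int64(271)) tz [-0.18 -1.8  -0.4 ] F [11.2 -0.4 -2.2] gap 0.0373 21.6
1.25 (193, np.int64(271)) tz [-0.21 -2.22 -0.42] F [13.1 -0.5 -4. ] gap 0.0372 22.0
1.5 (193, np.int64(271)) tz [-0.2  -2.73 -0.41] F [16.  -1.3 -5.5] gap 0.0372 22.4
1.75 (196, np.int64(271)) tz [-0.4  -3.13 -0.36] F [17.3 -3.  -6.8] gap 0.0371 22.8
2.0 (189, np.int64(270)) tz [-0.53 -3.59 -0.32] F [20.  -5.2 -7.9] gap 0.0374 23.2
2.25 (181, np.int64(268)) tz [-0.74 -3.99 -0.35] F [20.5 -5.3 -9.6] gap 0.0374 23.6
```

View pics/z4.png

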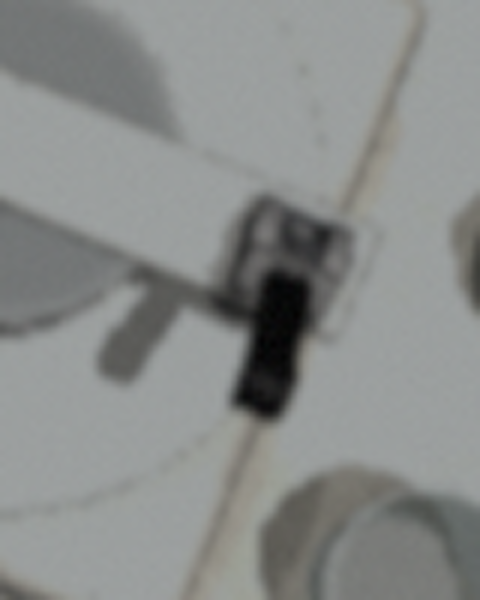

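The handle has started to rise (bottom row 271→268), so the bite is now about 0.68 rad. I'll back off 0.4 rad to centre it, release, and then press the lever down.

```bash
python3 - <<'E'
from h import *
from rig import manip,claw,viewer
j=manip.observe()["joint_pos"].copy(); j[6]+=.4; manip.goto_joints(j)
print(handle(viewer.read_camera("top")))
claw.open_jaws(); p=manip.observe()["eef_pos"]; manip.move_l(p+[0,0,.11],velocity=.2)
print(handle(viewer.read_camera("top")))
claw.close(20)
b=push(.55,gap=.03); manip.move_ptp(b+[0,0,.08],down(YAW)); s=manip.observe(); print(s["joint_pos"].round(2),s["clock"])
manip.move_l(b,velocity=.2)
for a in list(np.arange(.6,1.6,.1))+[1.65]:
    r=manip.move_l(push(a),velocity=.06,f_stop=40); s=manip.observe(); print(round(a,2),r,s["force"].round(1),(s["eef_pos"]-push(a)).round(4))
    if r: break
print(round(s["clock"],1))
E
```

```text
(180, np.int64(268))
(175, np.int64(268))
[-0.98  0.57  1.57  1.6  -0.57  1.55 -1.39] 27.15
0.6 False [ 0.2  0.2 -0.1] [0.0001 0.0001 0.0004]
0.7 False [-0.4  0.1  0.8] [-0.  0. -0.]
0.8 False [ 1.1 -0.6  0.5] [-0.0001  0.     -0.0001]
0.9 False [ 2.7 -1.   1. ] [ 0.0001 -0.      0.0001]
1.0 False [ 2.5 -0.9  1.8] [0.0001 0.     0.0001]
1.1 False [ 2.8 -0.8  1.5] [0.0001 0.     0.0001]
1.2 False [ 2.3 -1.5  1.5] [-0.      0.0001 -0.0001]
1.3 False [ 2.3 -0.5  1.7] [-0.0003  0.0001 -0.0004]
1.4 False [0.8 0.1 1.1] [-0.0006  0.0002 -0.0007]
1.5 False [-0.3  1.1  0.6] [-0.0006  0.0002 -0.0009]
1.65 False [-0.8  0.   4.4] [ 0.0003 -0.0002  0.0004]
31.0
```

Firm resistance started at 0.8–0.9 rad and faded near the end, as wanted. I'll press home, lift off and check.

```bash
python3 - <<'E'
from h import *
from rig import manip,claw,viewer
r=manip.move_l(push(1.65)-[0,0,.006],velocity=.03,f_stop=25); s=manip.observe(); print(r,s["force"].round(1),(s["eef_pos"]-push(1.65)).round(4))
manip.move_l(s["eef_pos"]+[0,0,.1],velocity=.15); manip.move_l(s["eef_pos"]+[0,-.15,.15],velocity=.2); manip.wait(.5)
c=viewer.read_camera("top"); d=viewer.read_camera("scene"); print([proj(c,lever_at(a,.088)).round(1) for a in(.8,1.65)],[proj(d,lever_at(a,.088)).round(1) for a in(.8,1.65)],manip.observe()["clock"],manip.observe()["force"])
W=np.hstack([cv2.resize(x,(400,480),interpolation=2) for x in(d["color"][110:290,215:365],c["color"][150:310,285:455])]);cv2.imwrite("pics/z5.png",W[:,:,::-1])
E
```

```text
True [-1.7  0.5  6.2] [ 0.0007 -0.0007  0.0004]
[array([412.2, 272.3]), array([400.2, 290.8])] [array([300.5, 158.7]), array([312.5, 181.6])] 33.525 [0.30708726 0.1865156  0.11761181]
```

View pics/z5.png

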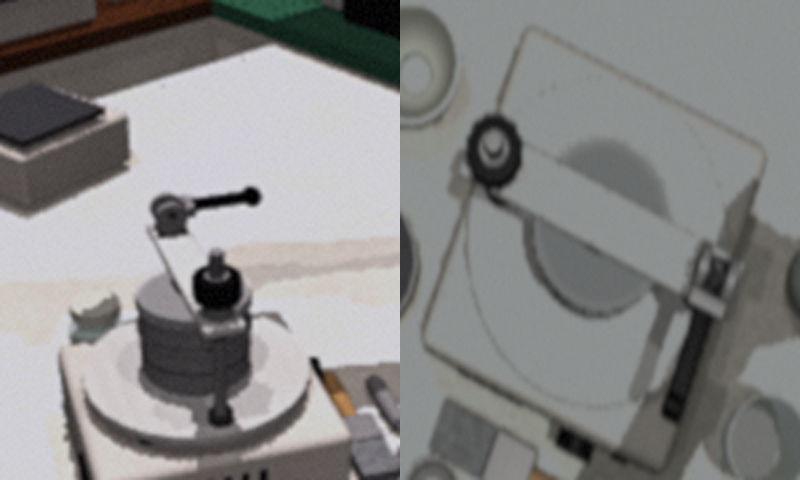

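The knob sits at scene (311,183) and top (401,288), which matches the closed prediction; nothing else has moved and the robot is clear.

```bash
python3 -c "
from rig import ticket
print(ticket.close_job())"
```

```text
the job is handed in; nothing more can be done
None
```

The sieve stack is clamped: I set the nut so the lever first came up firm at about 0.8–0.9 rad (roughly halfway), pressed the lever fully down where it stayed closed, and handed the job in at about 34 s; no verdict was shown.

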